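# Hang the slotted plug caddy on the stand's stud

### The arm

A 7-joint arm with a two-finger parallel gripper is mounted at the origin on the work surface. World frame = base frame: x ahead of the robot, y to its left, z up, the work surface at z = 0. Lengths are in m, angles in degrees, forces in N, time in s.
With the tool pointing down it reaches from about 0.35 to 0.9 m from the base axis. Payload 19.9 kg.
Tool frame: the origin (TCP) lies midway between the tips of the shut fingers; the grasp point (between the pads) lies 19 mm behind it; z points along the fingers, y is the line along which they close (so a half turn about z gives the same grasp; the last joint's range is limited). The gripper opens to 94 mm and grips with 3 to 60 N. Pads are 16 mm wide; open, the fingers measure 119 mm over their backs; the gripper's body (75 mm by 177 mm) begins 78 mm behind the grasp point.
Start: joints at [67.122, 23.915, -0.59, 92.452, 0.269, 63.638, -3.037], TCP at [0.219, -0.585, 0.205] pointing down, gripper open.
Joint ranges: [-161.28, 161.28], [-22.2, 115.67], [-73.04, 71.86], [3.21, 147.25], [-68.34, 248.33], [10.77, 114.83], [-161.83, 161.83]. Speed limits (degrees/s): [108.29, 108.29, 136.94, 136.94, 172.46, 172.46, 172.46].

### API

Orientations are given as a 3x3 rotation matrix whose columns are the frame's x, y, z axes.
In Python, from plant import * gives the robot as it stands. The module is installed in compiled form; this text tells all that it offers.
- The arm moves only by the tool move_arm, never from a script. Its argument "deltas" is a list that holds one entry, the list of rows, each a list of 7 numbers: the opening, from 0 (shut) to 1 (fully open), then the shift along the tool's x, y, z in m, then the turn, a rotation vector about the tool's x, y, z in rad. In form: [[[grip, dx, dy, dz, wx, wy, wz], ...]]. A call has 1 to 10 rows; each row is the pose to reach, as a shift and turn from the pose commanded when the call began, along the tool's axes at that moment; what a row does not reach only later rows make up. A row lasts 1/8 s, in which the tool goes at most 62.5 mm and 10.7 degrees, less where a joint would pass 70% of its speed; a pose out of reach is approached as far as the arm can. A call with a gripper value outside its range is refused whole. The fingers move at their own pace and stop on an object; "force" is the grip in N (left out, the last holds). Time passes only in rows, so rows that repeat a pose let the fingers close. It gives the time, the measured TCP pose, the force, the opening and the grip force at its end, in the units of the state.
- get_obs(): the state, without advancing time (a new reading comes with each control period).
- camera(name): name is "scene" or "top" or "wrist"; returns the picture (480x640x3 uint8, blue, green, red); there is no depth.
- camera_model(name): a dict with "fx", "fy", "cx", "cy" (pixels), "R" (3x3) and "t" (3): a world point X has camera coordinates R X + t. Camera axes: x right, y down, z forward; pixel columns grow to the right and rows downward; lengths in m; the calibration is good to about 2 mm. A picture is of the moment at which its call begins: read the wrist's pose just before it. camera_model takes no time and is no camera call; for the wrist camera it gives the pose at the moment of the call.
- hand_in(): hands the job in; it is judged then, once.
Trained networks look in the newest picture that a camera, given by its name, has taken for a name from the list of things; names that differ only in an ending like _2 or _b are one class to them, and where a whole thing is asked for, a point or a joint stands for the part that bears it (a point fixed in the world has none). Each returns a list of dicts, best first, with "confidence" (0 to 1); they miss things now and then, are a little off and sometimes report something else, mostly with a low value. They report only what shows in the picture. A call takes as long as a camera call.
- masks_of(camera, target): "mask" (480x640 bool, what is visible of it) and "bbox" ([left, top, right, bottom] in pixels, round what is visible of it).
- landmark_of(camera, target): "pixel" ([column, row] in pixels: a listed point, or the origin of a listed thing).
The state is a dict: "time_s": time; "joint_positions": joint angles; "qd": joint speeds; "tau": joint torques, N m; "eef_pos": TCP position; "ee_rot": TCP orientation; "force": force on the tool from outside, world axes, zero at the start; "moment": the same for the moment, N m; "opening": finger opening in m; "finger_force": force on a finger pad.
Only numpy, scipy, OpenCV 4.12 (cv2) and the standard library are available. Lean on these libraries where they do the work, as an engineer would, in place of code of your own. Each camera call takes 0.05 s, during which the arm holds its last target. There are 200 camera calls.

### The job

Hang the steel caddy of stoppers on the headed stud of the bench stand by the slot in its upright plate: slide the slot sideways over the stud to its end, let the notch down onto the stud so the caddy hangs there upright and still, and let go. Feel for the stud, which is clamped at an uncertain height, and be gentle: do not press on the stand with more than about 1.5 kg (15 N). Leave the jars, the bottle and the wrench where they are.

Things in the scene. Friction and masses are not known exactly. Their poses are not given: they have to be found in the camera images.
- caddy_grip (a point): Centre of the caddy's grip, a black block 30 (x) x 22 (y) x 40 (z) mm on top of the caddy's upright plate, to be grasped. Axes: z up; x along the plate towards the slot's open mouth; y across the plate (along the stud when hung). A 28 mm wide neck of the plate, 21 mm high, stands under it. Caddy about 0.35 kg (0.26 to 0.44), balanced within 1 mm of x = y = 0.
- caddy_tray (a point): Centre of the underside of the caddy's steel tray, 110 (x) x 50 (y) x 28 (z) mm, holding white stoppers; same axes, 162 mm below caddy_grip. It starts standing on the bench. An 8 mm thick steel plate rises from its middle in the x-z plane, edges at x = -28 and (below the slot) x = 28 mm. The caddy may hang with its slot's mouth to either side.
- caddy_notch (a point): Middle of the upper edge of the slot's notch, on which the caddy hangs; 54 mm below caddy_grip, same axes. The L-shaped slot from here (mm): a level channel from z = -22 (floor) to z = -8 (roof), open at the plate's +x edge, ending at a wall at x = -7; from x = -7 to 7 the roof is cut up to z = 0, the notch.
- caddy_lip (a point): Tip of the upper lip: end of the channel's roof, 45 mm in x and -8 mm in z from caddy_notch, same axes. The lip (22 mm high) reaches 17 mm further than the lower lip, which ends at x = 28 mm from the notch, so its underside can be rested on the stud from above, then slid along it.
- frame: Fixed bench stand. Origin: bench level under the post's centre; z up; x is the way the stud points (roughly away from the robot). Dark base plate 150 (x -55 to 95) x 130 (y) x 14 mm; square post 28 mm wide, top at z = 153 mm; on it a steel clamp block 40 x 42 x 36 mm, centred at the stud's height, carries the stud. All rigid in use.
- stud (a point): On the stand: where the caddy's plate belongs on the level stud, at NOMINAL height (x 56, y 0, z 135 mm from the frame's origin; same axes). Along x from the post: 22 mm thick boss from 20 to 46 mm, bare 10 mm diameter stud from 46 to 66, 22 mm diameter head from 66 to 72. The clamp is set by hand: the real stud is up to 14 mm higher or lower than this reading; feel for it or look.
- jar_a_mid (a point): Bystander, not to be disturbed: white jar with red cap, 60 mm diameter, 85 mm high, loose on the bench; its centre.
- bottle_b_mid (a point): Bystander: amber bottle, 68 mm diameter, 150 mm high, loose on the bench; its centre.
- jar_c_mid (a point): Bystander: low white jar with metal cap, 72 mm diameter, 45 mm high, loose on the bench; its centre.
- wrench_grip (a point): Bystander: wrench, 150 mm long, lying flat on the bench; a point on its handle.

How it is judged (in metres and radians):
On the way:
1. the caddy is lifted well clear of the bench (height (world z) of caddy_notch above 0.16 m), for 0.2 s.
At the end, for the whole second after the job is handed in: The caddy hangs by its notch on the bare stud between boss and head: notch within 6 mm of the stud's centre line sideways, its upper edge 123 to 157 mm above the bench, upright within 8 degrees and square to the stud within 11, carried by the stand, at rest (y of caddy_notch in the frame of frame between -0.006 and 0.006 m and x of caddy_notch in the frame of frame between 0.044 and 0.068 m and z of caddy_notch in the frame of frame between 0.123 and 0.157 m and angle between caddy_notch's own z axis and vertical below 0.14 rad and angle between the y axis of caddy_notch and the x axis of frame, either way round below 0.2 rad and contact force between caddy and frame above 1 N and linear speed of caddy below 0.02 m/s and angular speed of caddy below 0.2 rad/s); the robot touches nothing.
It fails at once if the caddy presses on the stand with more than 20 N (contact force between caddy and frame above 20 N).
It fails at once if the robot presses on the stand with more than 20 N (contact force between any of the fingers, the arm and frame above 20 N).
It fails at once if a bystander is moved by more than 20 mm (distance of any of jar_a_mid, bottle_b_mid, jar_c_mid, wrench_grip from where it was at the start of the episode above 0.02 m).
It also fails if it takes over 53 s, if anything falls off the work surface, if the arm or the gripper's body presses on something with over 40 N, if the wrist force passes 120 N, or if a joint passes its speed limit or range.

## Working session

There is one attempt and no reset: what is moved stays moved. The work goes in short steps, Python scripts to look and compute and a tool call to move; the robot and the scene stay as the last step left them, time stands still between calls to the robot, and variables do not carry over. Pictures are saved under pics/ and viewed, at most 12 in all, crops included, and the job is handed in when it is done.

Besides the shell and the picture viewer there is one more tool, called after "Emit:" as name(argument=value, ...) on one line, values as JSON. move_arm: Moves the arm, as the interface text tells. Its arguments: {"type":"object","properties":{"deltas":{"type":"array"},"force":{"type":"number"}},"required":["deltas"]}

```bash
mkdir -p pics
cat > h.py <<'E'
from plant import *
import numpy as np, cv2
def look(names, cams=("scene","top"), save=None):
    M={}; P={}
    for c in cams:
        M[c]=camera_model(c); im=camera(c)
        if save: cv2.imwrite(f"pics/{save}_{c}.png",im)
        for n in names:
            r=landmark_of(c,n)
            if r: P.setdefault(n,{})[c]=(np.array(r[0]["pixel"]),r[0]["confidence"])
    return M,P
def tri(M,d):
    A=[];b=[]
    for c,(px,_) in d.items():
        m=M[c];R=np.array(m["R"]);t=np.array(m["t"])
        u=(px[0]-m["cx"])/m["fx"];v=(px[1]-m["cy"])/m["fy"]
        A+= [R[0]-u*R[2],R[1]-v*R[2]]; b+=[u*t[2]-t[0],v*t[2]-t[1]]
    x,*_=np.linalg.lstsq(np.array(A),np.array(b),rcond=None)
    return x,np.linalg.norm(np.array(A)@x-b)
def proj(m,X):
    p=np.array(m["R"])@X+np.array(m["t"]); return np.array([m["fx"]*p[0]/p[2]+m["cx"],m["fy"]*p[1]/p[2]+m["cy"]])
E
python3 - <<'E'
from h import *
np.set_printoptions(precision=4,suppress=True)
N=["caddy_grip","caddy_tray","caddy_notch","caddy_lip","frame","stud","jar_a_mid","bottle_b_mid","jar_c_mid","wrench_grip"]
M,P=look(N,("scene","top","wrist"),"a")
for n in N:
    d=P.get(n,{})
    print(n,{c:(v[0].round(1).tolist(),round(v[1],2)) for c,v in d.items()})
    if len(d)>1:print("   ",*tri(M,d))
    if len(d)>2:
        d.pop("wrist");print("   ",*tri(M,d))
o=get_obs();print(o["time_s"],o["eef_pos"],o["ee_rot"],o["force"])
for c in M: print(c,-np.array(M[c]["R"]).T@M[c]["t"],np.array(M[c]["R"])[2])
a=[cv2.imread(f"pics/a_{c}.png") for c in ("scene","top")]
cv2.imwrite("pics/a.png",np.vstack([cv2.resize(i,(400,300)) for i in a]))
E
```

```text
caddy_grip {'scene': ([201.2, 205.2], 0.7), 'top': ([460.2, 291.0], 0.82)}
    [ 0.5202 -0.2029  0.1598] 0.0031848965455737364
caddy_tray {'scene': ([212.9, 268.5], 0.8), 'top': ([436.2, 299.2], 0.97)}
    [ 0.5212 -0.1989  0.0031] 0.001979411619191495
caddy_notch {'scene': ([206.0, 227.4], 0.97)}
caddy_lip {'scene': ([211.8, 270.1], 0.43), 'top': ([466.7, 318.0], 0.63)}
    [ 0.488  -0.2337 -0.0226] 0.036493146507759026
frame {'scene': ([417.7, 248.8], 0.86), 'top': ([208.6, 309.4], 0.79)}
    [0.4985 0.2313 0.0011] 0.009027151475784388
stud {'scene': ([426.7, 211.4], 0.55), 'top': ([198.2, 270.1], 0.76)}
    [0.5521 0.2191 0.1388] 0.004414519317715864
jar_a_mid {'scene': ([351.4, 333.5], 0.91), 'top': ([301.5, 171.2], 0.8)}
    [0.7532 0.0528 0.0424] 0.00500915109390353
bottle_b_mid {'scene': ([477.2, 302.4], 0.9), 'top': ([184.9, 176.0], 0.58)}
    [0.7325 0.2671 0.0718] 0.0018635013782579398
jar_c_mid {'scene': ([190.1, 347.6], 0.61), 'top': ([451.8, 186.0], 0.94)}
    [ 0.735  -0.2243  0.0198] 0.007100171697293677
wrench_grip {'scene': ([317.7, 223.9], 0.77), 'top': ([320.4, 377.3], 0.87)}
    [ 0.3776  0.023  -0.0042] 0.010268026647465782
1.65 [ 0.2189 -0.5854  0.2054] [[ 0.9367  0.3502 -0.    ]
 [ 0.3502 -0.9367  0.0001]
 [-0.     -0.0001 -1.    ]] [ 0.4702 -0.2517 -0.1723]
scene [ 1.2613 -0.0584  0.6491] [-0.7848  0.0971 -0.6121]
top [0.4277 0.0042 1.034 ] [ 0.1924  0.0008 -0.9813]
wrist [ 0.2956 -0.5582  0.3855] [-0.2655 -0.0992 -0.959 ]
```

View pics/a_scene.png

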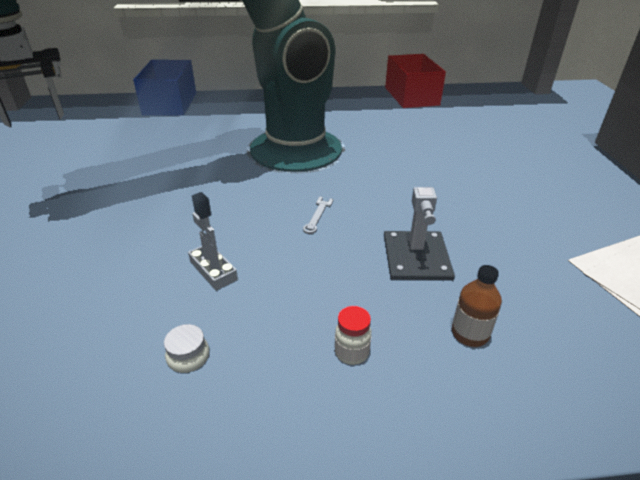

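View pics/a_top.png

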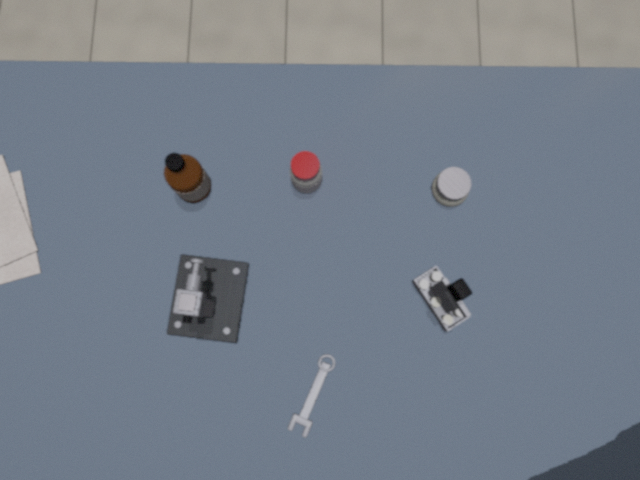

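The scene picture shows the caddy at about (210,240), the stand at (420,230), and the wrench between them and behind. The top picture has the caddy at (445,297) and the stand at (208,300). Next I zoom in for yaw, mouth side and stud height.

Run:
```python
import cv2,numpy as np
s=cv2.imread("pics/a_scene.png");t=cv2.imread("pics/a_top.png")
def c(i,x,y): return cv2.resize(i[y:y+75,x:x+100],(400,300),interpolation=cv2.INTER_CUBIC)
cv2.imwrite("pics/z.png",np.vstack([np.hstack([cv2.resize(s[190:290,150:283],(400,300),interpolation=cv2.INTER_CUBIC),cv2.resize(s[180:285,370:510],(400,300),interpolation=cv2.INTER_CUBIC)]),np.hstack([c(t,395,260),cv2.resize(t[250:345,150:277],(400,300),interpolation=cv2.INTER_CUBIC)])]))
```

```text
(no output)
```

View pics/z.png

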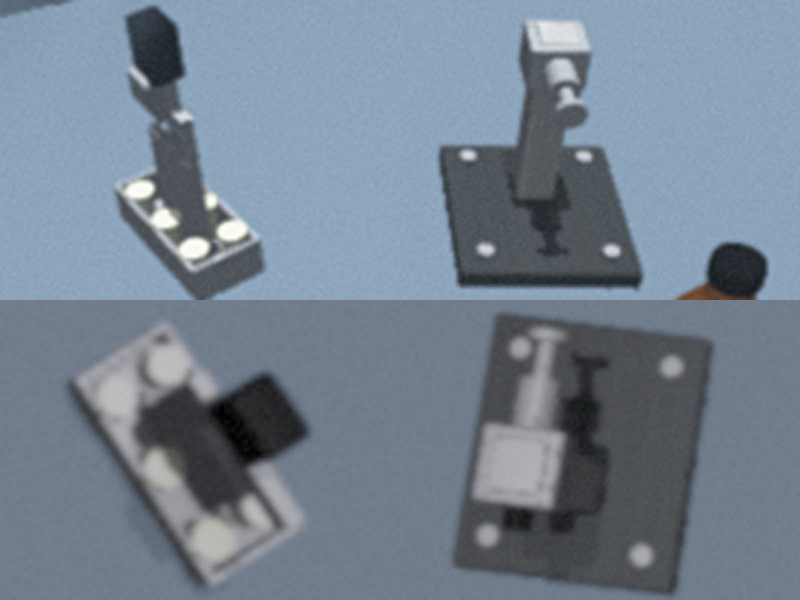

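```bash
cat >> h.py <<'E'
def onplane(m,px,z):
    R=np.array(m["R"]);t=np.array(m["t"]);c=-R.T@t
    d=R.T@np.array([(px[0]-m["cx"])/m["fx"],(px[1]-m["cy"])/m["fy"],1]); return c+d*(z-c[2])/d[2]
def rot(a): c,s=np.cos(a),np.sin(a); return np.array([[c,-s,0],[s,c,0],[0,0,1]])
E
python3 - <<'E'
from h import *
np.set_printoptions(precision=4,suppress=True)
mt=camera_model("top");ms=camera_model("scene")
F=np.array([onplane(mt,(150+(x-400)/3.15,250+(y-300)/3.158),.014) for x,y in [(498,313),(713,342),(672,592),(455,563)]])
C=np.array([onplane(mt,(395+x/4,260+(y-300)/4),.028) for x,y in [(72,380),(165,322),(303,517),(208,585)]])
print("sizes",[np.linalg.norm(F[i]-F[i-1]).round(4) for i in range(4)],[np.linalg.norm(C[i]-C[i-1]).round(4) for i in range(4)])
fx=(F[0]+F[1]-F[2]-F[3])[:2]; fy=np.arctan2(fx[1],fx[0]); fc=F.mean(0); o=fc-rot(fy)@[.02,0,0]
print("frame origin",o,"yaw",np.degrees(fy)); 
# same from scene
S=np.array([onplane(ms,(370+x/2.857,180+y/2.857),.014) for x,y in [(441,147),(605,148),(640,276),(460,276)]])
v=(S[2]+S[3]-S[0]-S[1]);print("scene frame c",S.mean(0)-rot(fy)@[.02,0,0],np.degrees(np.arctan2(v[1],v[0])))
cx=(C[0]+C[1]-C[2]-C[3])[:2]; cy=np.arctan2(cx[1],cx[0]); cc=C.mean(0)
print("caddy",cc,"far-end yaw",np.degrees(cy))
S=np.array([onplane(ms,(150+x/3,190+y/3),.028) for x,y in [(117,187),(200,265),(263,240)]])
v=S[1]-S[0];print("scene caddy c",(S[0]+S[2])/2,np.degrees(np.arctan2(v[1],v[0])))
for n,z in (("cap top",.153),):print()
cc[2]=0
ims=cv2.imread("pics/a_scene.png");out=[]
poly=[(-28,28),(-28,122),(-14,122),(-14,142),(14,142),(14,122),(45,122),(45,100),(7,100),(7,108),(-7,108),(-7,86),(28,86),(28,28)]
for k in (0,np.pi):
    im=cv2.resize(ims[190:290,150:283],(400,300),interpolation=cv2.INTER_CUBIC)
    p=np.array([proj(ms,cc+rot(cy+k)@(np.array([x,0,z])/1000)) for x,z in poly])
    cv2.polylines(im,[np.int32((p-[150,190])*3)],True,(0,0,255),1)
    out.append(im)
fr=cv2.resize(ims[180:285,370:510],(400,300),interpolation=cv2.INTER_CUBIC)
for z in (-.014,0,.014):
    p=[proj(ms,o*[1,1,0]+rot(fy)@np.array([x,0,.135+z])) for x in (.046,.072)]
    cv2.line(fr,*[tuple(int(q) for q in (a-[370,180])*2.857) for a in p],(0,0,255),1)
out+=[fr,fr*0]
cv2.imwrite("pics/y.png",np.vstack([np.hstack(out[:2]),np.hstack(out[2:])]))
E
```

```text
sizes [np.float64(0.1469), np.float64(0.1291), np.float64(0.1463), np.float64(0.1268)] [np.float64(0.1093), np.float64(0.0511), np.float64(0.1067), np.float64(0.0536)]
frame origin [0.4977 0.2257 0.014 ] yaw -6.524166275595931
scene frame c [0.536  0.5286 0.014 ] -20.916814659371447
caddy [ 0.5221 -0.2026  0.028 ] far-end yaw 33.610810805982055
scene caddy c [ 0.5265 -0.1968  0.028 ] 36.11646057592121
```

View pics/y.png

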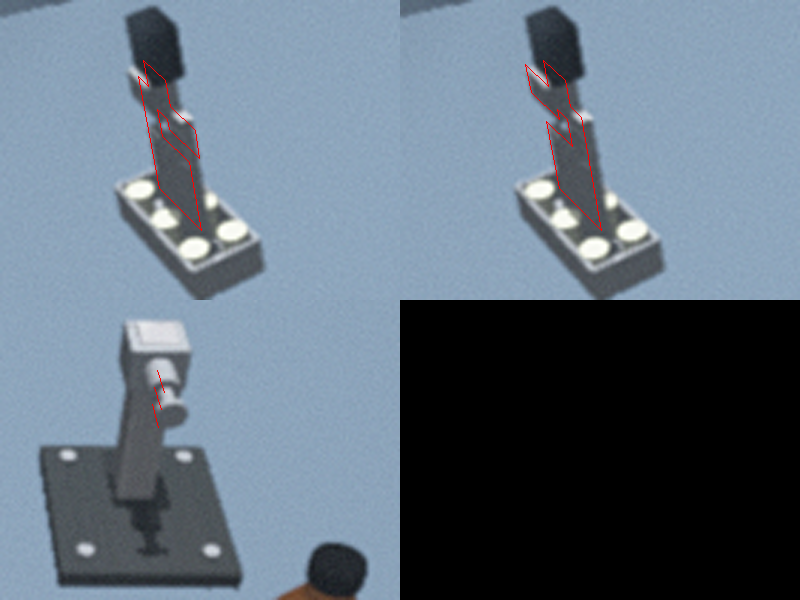

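The overlay settles it: the second hypothesis fits, so the mouth faces the robot side (caddy x yaw about -146°). I'll move to above the grip.

Emit:
move_arm(deltas=[[[1,0.05,-0.03,-0.02,0,0,-0.03],[1,0.1,-0.06,-0.04,0,0,-0.06],[1,0.15,-0.09,-0.055,0,0,-0.09],[1,0.2,-0.12,-0.055,0,0,-0.12],[1,0.25,-0.15,-0.055,0,0,-0.15],[1,0.3,-0.18,-0.055,0,0,-0.18],[1,0.35,-0.21,-0.055,0,0,-0.21],[1,0.4,-0.24,-0.055,0,0,-0.244],[1,0.418,-0.253,-0.055,0,0,-0.244],[1,0.418,-0.253,-0.055,0,0,-0.244]]], force=25)

```text
time_s: 2.9
eef_pos: [0.5225, -0.2005, 0.2604]
ee_rot: [[0.823, 0.568, 0.0], [0.568, -0.823, 0.001], [0.0, -0.0, -1.0]]
force: [-0.2, -1.0, -0.2]
opening: 0.0941
finger_force: 0.0
```

Run:
```python
from h import *
np.set_printoptions(precision=4,suppress=True)
o=get_obs();print(o["time_s"],o["eef_pos"],o["ee_rot"].tolist() if hasattr(o["ee_rot"],"tolist") else o["ee_rot"],o["joint_positions"])
N=["caddy_grip","caddy_tray","caddy_lip"]
M,P=look(N,("wrist",),"b")
print(P)
m=M["wrist"]
for n,z in (("caddy_grip",.162),("caddy_tray",0),("caddy_lip",.1)):
    if n in P: print(n,onplane(m,P[n]["wrist"][0],z))
np.save("mw.npy",m,allow_pickle=True)
im=cv2.imread("pics/b_wrist.png"); r=masks_of("wrist","caddy_grip")
if r: print(r[0]["bbox"],r[0]["confidence"])
for g in [(0.5202,-0.2029,.182),(.5221,-.2026,.182),(.5221,-.2026,.028)]:
    p=proj(m,np.array(g)); cv2.drawMarker(im,tuple(int(v) for v in p),(0,0,255),0,10)
cv2.imwrite("pics/b.png",im)
```

```text
2.9 [ 0.5225 -0.2005  0.2604] [[0.8226996100972975, 0.568476341133942, 3.341737286670698e-05], [0.5684762539872137, -0.8226995138679641, 0.0005084624667356494], [0.0003165413391059513, -0.00039931489018723025, -0.9999998701745912]] [ 32.6592  15.3299 -17.8907  97.6818   5.0022  67.7797 -41.8857]
{'caddy_grip': {'wrist': (array([322.3, 239. ]), 0.87)}, 'caddy_tray': {'wrist': (array([320.1, 203.4]), 0.8)}, 'caddy_lip': {'wrist': (array([322.7, 264.1]), 0.58)}}
caddy_grip [ 0.5231 -0.2038  0.162 ]
caddy_tray [ 0.5234 -0.2013  0.    ]
caddy_lip [ 0.485  -0.2312  0.1   ]
[302.3, 159.9, 343.7, 274.3] 0.74
```

View pics/b.png

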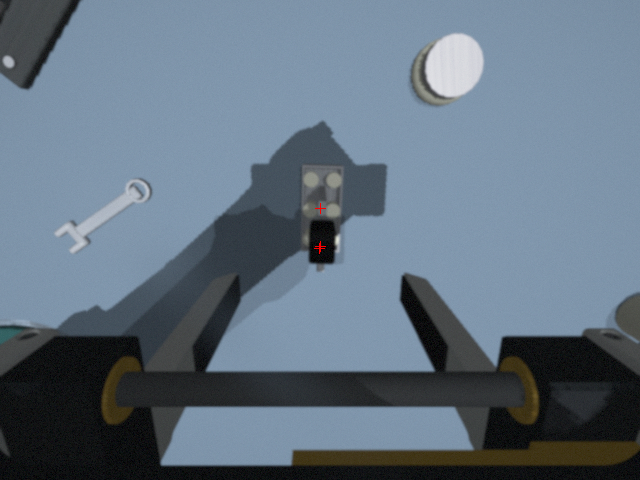

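The wrist view is well aligned: grip at (322,240), tray edges parallel to the image columns, and the lip tip showing below at (320,267). I'll descend, grip, then lift.

Emit:
move_arm(deltas=[[[1,-0.001,0.002,0.05,0,0,0],[1,-0.001,0.002,0.09,0,0,0],[1,-0.001,0.002,0.116,0,0,0],[1,-0.001,0.002,0.116,0,0,0],[0.2,-0.001,0.002,0.116,0,0,0],[0.2,-0.001,0.002,0.116,0,0,0],[0,-0.001,0.002,0.116,0,0,0],[0,-0.001,0.002,0.116,0,0,0],[0,-0.001,0.002,0.116,0,0,0]]], force=25)

```text
time_s: 4.28
eef_pos: [0.5222, -0.2043, 0.1446]
ee_rot: [[0.824, 0.566, 0.0], [0.566, -0.824, -0.0], [0.0, 0.0, -1.0]]
force: [-0.3, -0.8, -0.0]
opening: 0.0474
finger_force: 0.0
```

Emit:
move_arm(deltas=[[[0,0,0,0,0,0,0],[0,0,0,-0.01,0,0,0],[0,0,0,-0.04,0,0,0],[0,0,0,-0.08,0,0,0],[0,0,0,-0.12,0,0,0],[0,0,0,-0.16,0,0,0],[0,0,0,-0.2,0,0,0],[0,0,0,-0.23,0,0,0],[0,0,0,-0.23,0,0,0]]], force=40)

```text
time_s: 5.4
eef_pos: [0.5226, -0.2043, 0.3763]
ee_rot: [[0.824, 0.566, 0.003], [0.566, -0.824, -0.001], [0.002, 0.003, -1.0]]
force: [0.1, 0.9, -5.6]
opening: 0.0214
finger_force: 39.9
```

Run:
```python
from h import *
np.set_printoptions(precision=4,suppress=True)
o=get_obs();print(o["time_s"],o["eef_pos"],o["force"],o["moment"])
N=["caddy_grip","caddy_tray","caddy_notch","caddy_lip","stud"]
M,P=look(N,("scene","top","wrist"),"c")
for n in N:
    d=P.get(n,{})
    print(n,{c:(v[0].round(1).tolist(),round(v[1],2)) for c,v in d.items()})
    if len(d)>1:print("   ",*tri(M,d))
s=cv2.imread("pics/c_scene.png");e=np.array(o["eef_pos"])
p=proj(M["scene"],e); a=np.int32(p-[60,40]); a=np.maximum(a,0)
z=cv2.resize(s[a[1]:a[1]+110,a[0]:a[0]+120],(640,587),interpolation=cv2.INTER_CUBIC); k=640/120
for dz,col in ((.019,(0,255,0)),(0,(0,0,255)),(-.035,(255,0,0)),(-.143,(0,255,255))):
    q=(proj(M["scene"],e+[0,0,dz])-a)*k; cv2.drawMarker(z,tuple(int(v) for v in q),col,0,12)
cv2.imwrite("pics/c.png",z)
```

```text
5.4 [ 0.5226 -0.2043  0.3763] [ 0.0909  0.8506 -5.6007] [-0.0591 -0.0411 -0.0323]
caddy_grip {'top': ([183.1, 178.5], 0.57), 'wrist': ([318.6, 275.8], 0.71)}
    [ 0.5872 -0.0142  0.7638] 0.17157190551249032
caddy_tray {'scene': ([196.3, 185.6], 0.94), 'top': ([465.1, 286.3], 0.96), 'wrist': ([318.6, 215.4], 0.65)}
    [ 0.5238 -0.2022  0.2037] 0.0013981460493176334
caddy_notch {'scene': ([186.9, 128.0], 0.63), 'wrist': ([319.7, 248.5], 0.82)}
    [ 0.5246 -0.2018  0.3149] 0.00227355109658695
caddy_lip {'scene': ([176.9, 124.9], 0.82)}
stud {'scene': ([426.1, 211.6], 0.82), 'top': ([194.9, 269.1], 0.82)}
    [0.5528 0.2211 0.1392] 0.0004005151918796045
```

View pics/c.png

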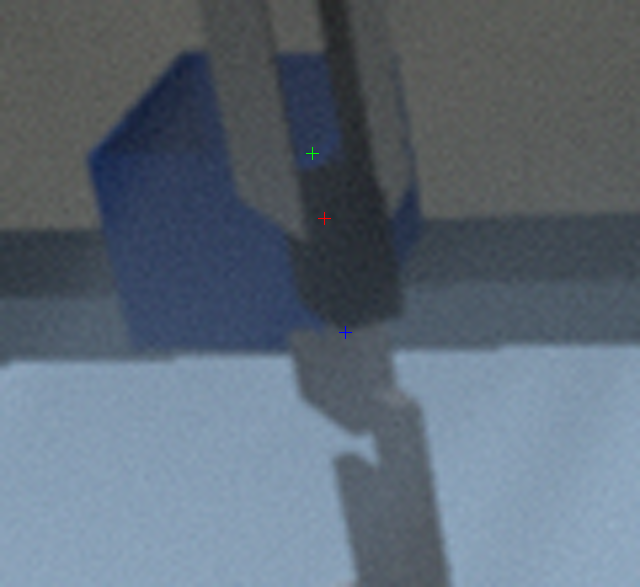

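The picture shows only the fingertips holding the top 10 mm or so of the grip, because the fingers closed late. The caddy hangs upright with its tray at z of about 0.204. I'll set it down and regrasp deeper.

Emit:
move_arm(deltas=[[[0,0,0,0.05,0,0,0],[0,0,0,0.1,0,0,0],[0,0,0,0.15,0,0,0],[0,0,0,0.18,0,0,0],[0,0,0,0.193,0,0,0],[0,0,0,0.198,0,0,0],[0,0,0,0.2,0,0,0],[0,0,0,0.201,0,0,0],[0,0,0,0.202,0,0,0],[0,0,0,0.202,0,0,0]]])

```text
time_s: 7.55
eef_pos: [0.5222, -0.2043, 0.1726]
ee_rot: [[0.824, 0.566, 0.0], [0.566, -0.824, -0.0], [0.0, 0.0, -1.0]]
force: [0.1, -0.2, -4.0]
opening: 0.0214
finger_force: 39.9
```

Emit:
move_arm(deltas=[[[0,0,0,0.001,0,0,0],[0,0,0,0.002,0,0,0],[0,0,0,0.002,0,0,0]]])

```text
time_s: 7.92
eef_pos: [0.522, -0.2042, 0.1703]
ee_rot: [[0.824, 0.566, -0.0], [0.566, -0.824, 0.0], [-0.0, -0.0, -1.0]]
force: [-0.5, -0.1, -4.5]
opening: 0.0213
finger_force: 39.9
```

Emit:
move_arm(deltas=[[[0,0,0,0.001,0,0,0],[0,0,0,0.002,0,0,0],[0,0,0,0.003,0,0,0],[0,0,0,0.003,0,0,0]]])

```text
time_s: 8.43
eef_pos: [0.5228, -0.2045, 0.169]
ee_rot: [[0.824, 0.566, 0.002], [0.566, -0.824, -0.001], [0.001, 0.002, -1.0]]
force: [-5.7, 1.3, 17.9]
opening: 0.0217
finger_force: 40.0
```

Emit:
move_arm(deltas=[[[0,0,0,-0.001,0,0,0],[0.5,0,0,-0.002,0,0,0],[0.5,0,0,-0.002,0,0,0],[0.5,0,0,-0.002,0,0,0],[0.5,0,0,0.01,0,0,0],[0.5,0,0,0.022,0,0,0],[0.5,0,0,0.022,0,0,0],[0,0,0,0.022,0,0,0],[0,0,0,0.022,0,0,0],[0,0,0,0.022,0,0,0]]])

```text
time_s: 9.68
eef_pos: [0.5222, -0.2043, 0.1457]
ee_rot: [[0.824, 0.566, 0.0], [0.566, -0.824, -0.0], [0.0, 0.0, -1.0]]
force: [-0.9, 0.1, 2.3]
opening: 0.0215
finger_force: 39.9
```

Emit:
move_arm(deltas=[[[0,0,0,0,0,0,0],[0,0,0,0,0,0,0],[0,0,0,0,0,0,0],[0,0,0,0,0,0,0]]])

```text
time_s: 10.18
eef_pos: [0.5222, -0.2043, 0.1457]
ee_rot: [[0.824, 0.566, 0.0], [0.566, -0.824, -0.0], [0.0, 0.0, -1.0]]
force: [-1.3, 0.4, 5.8]
opening: 0.0216
finger_force: 39.9
```

Emit:
move_arm(deltas=[[[0,0,0,-0.02,0,0,0],[0,0,0,-0.06,0,0,0],[0,0,0,-0.11,0,0,0],[0,0,0,-0.16,0,0,0],[0,0.025,-0.03,-0.2,0,0,-0.14],[0,0.06,-0.07,-0.2,0,0,-0.3],[0,0.095,-0.12,-0.2,0,0,-0.46],[0,0.13,-0.165,-0.2,0,0,-0.62],[0,0.155,-0.195,-0.2,0,0,-0.77],[0,0.164,-0.207,-0.2,0,0,-0.855]]])

```text
time_s: 11.42
eef_pos: [0.5396, 0.0618, 0.345]
ee_rot: [[0.107, 0.994, -0.001], [0.994, -0.107, 0.001], [0.0, -0.001, -1.0]]
force: [0.9, -1.1, -4.5]
opening: 0.0216
finger_force: 40.0
```

Emit:
move_arm(deltas=[[[0,0,0,0,0,0,0],[0,0,0,0,0,0,0]]])

```text
time_s: 11.68
eef_pos: [0.54, 0.0581, 0.3451]
ee_rot: [[0.117, 0.993, -0.001], [0.993, -0.117, -0.0], [-0.0, -0.001, -1.0]]
force: [0.3, -1.0, -4.4]
opening: 0.0216
finger_force: 40.0
```

Run:
```python
from h import *
np.set_printoptions(precision=4,suppress=True)
o=get_obs();print(o["time_s"],o["eef_pos"],o["force"],o["joint_positions"])
N=["caddy_grip","caddy_tray","caddy_notch","caddy_lip","stud","frame"]
M,P=look(N,("scene","top","wrist"),"d")
for n in N:
    d=P.get(n,{})
    print(n,{c:(v[0].round(1).tolist(),round(v[1],2)) for c,v in d.items()})
    if len(d)>1:print("   ",*tri(M,d))
print("head a",tri({k:M[k] for k in("scene","top")},{"scene":(np.array([430.2,218.5]),1),"top":(np.array([196.7,260.4]),1)}))
```

```text
11.675 [0.54   0.0581 0.3451] [ 0.251  -0.9723 -4.3522] [ 18.8354  11.9346 -33.2775  92.2848   6.6719  77.8195 -22.0115]
caddy_grip {'scene': ([348.7, 96.2], 0.63), 'wrist': ([319.3, 293.5], 0.76)}
    [0.5398 0.0635 0.3661] 0.00043393193176608294
caddy_tray {'scene': ([342.0, 183.6], 0.73), 'wrist': ([316.3, 220.4], 0.78)}
    [0.5356 0.0612 0.1994] 0.0032667313893667963
caddy_notch {'scene': ([348.5, 130.1], 0.86), 'wrist': ([322.7, 260.6], 0.6)}
    [0.5424 0.063  0.3097] 0.003548289981691723
caddy_lip {'scene': ([318.1, 136.4], 0.86)}
stud {'scene': ([426.9, 211.7], 0.66), 'wrist': ([312.8, 58.6], 0.72)}
    [0.5507 0.2226 0.1374] 0.0008417669297489612
frame {'scene': ([414.2, 250.0], 0.73), 'wrist': ([279.4, 79.1], 0.87)}
    [0.5001 0.2301 0.0001] 0.0005418319244806323
head a (array([0.5686, 0.2227, 0.1338]), np.float64(0.0031274536094342653))
```

View pics/d_wrist.png

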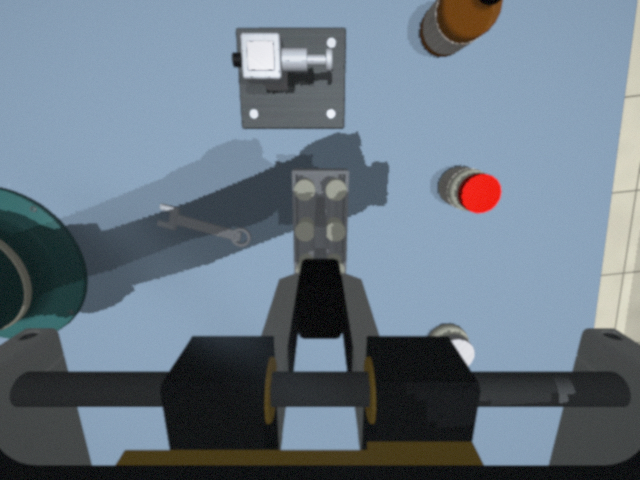

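The wrist view shows the stand square to the tool, with the bare stud at about (305–328, 60), and the caddy upright in the grip. I'll pass over the stand to its left side, then come down beside the stud.

Emit:
move_arm(deltas=[[[0,0.03,-0.001,0,0,0,0],[0,0.075,-0.002,0,0,0,0],[0,0.125,-0.003,0,0,0,0],[0,0.175,-0.004,0,0,0,0],[0,0.215,-0.005,0,0,0,0],[0,0.239,-0.005,0,0,0,0],[0,0.239,-0.005,0.04,0,0,0],[0,0.239,-0.005,0.09,0,0,0],[0,0.239,-0.005,0.13,0,0,0],[0,0.239,-0.005,0.142,0,0,0]]])

```text
time_s: 13.98
eef_pos: [0.5616, 0.2966, 0.2013]
ee_rot: [[0.114, 0.994, -0.003], [0.994, -0.114, -0.001], [-0.002, -0.003, -1.0]]
force: [-0.4, 0.8, -3.5]
opening: 0.0218
finger_force: 40.0
```

Run:
```python
from h import *
np.set_printoptions(precision=4,suppress=True)
o=get_obs();print(o["time_s"],o["eef_pos"],o["force"],np.array(o["ee_rot"])[:,0])
N=["caddy_grip","caddy_tray","caddy_notch","caddy_lip","stud","frame"]
M,P=look(N,("scene","top","wrist"),"e")
for n in N:
    d=P.get(n,{})
    print(n,{c:(v[0].round(1).tolist(),round(v[1],2)) for c,v in d.items()})
    if len(d)>1:print("   ",*tri(M,d))
s=cv2.imread("pics/e_scene.png");w=cv2.imread("pics/e_wrist.png");t=cv2.imread("pics/e_top.png")
f=lambda i,x,y,k:cv2.resize(i[y:y+int(300/k),x:x+int(400/k)],(400,300),interpolation=cv2.INTER_CUBIC)
cv2.imwrite("pics/e.png",np.vstack([np.hstack([f(s,395,140,3),cv2.resize(w,(400,300))]),np.hstack([f(t,120,225,4),f(w,200,150,1.9)])]))
```

```text
13.975 [0.5616 0.2966 0.2013] [-0.4199  0.7681 -3.5253] [ 0.1138  0.9935 -0.0017]
caddy_grip {'scene': ([478.1, 176.9], 0.63), 'top': ([131.5, 252.5], 0.73), 'wrist': ([320.0, 294.5], 0.66)}
    [0.5644 0.2994 0.2193] 0.004250863499281135
caddy_tray {'scene': ([458.9, 245.5], 0.93), 'top': ([160.0, 271.1], 0.6), 'wrist': ([317.5, 219.7], 0.78)}
    [0.5597 0.3015 0.0554] 0.0030190719188117054
caddy_notch {'scene': ([473.2, 204.6], 0.68), 'top': ([141.8, 262.3], 0.95), 'wrist': ([322.5, 259.1], 0.58)}
    [0.5632 0.3016 0.1599] 0.007445176097935796
caddy_lip {'scene': ([447.0, 204.4], 0.61), 'top': ([172.2, 265.2], 0.61)}
    [0.5569 0.2559 0.1559] 0.0026430948116136243
stud {'scene': ([427.7, 214.1], 0.67), 'top': ([196.2, 269.4], 0.63), 'wrist': ([320.4, 335.3], 0.95)}
    [0.5538 0.2215 0.1353] 0.003619085710200508
frame {'scene': ([416.3, 248.2], 0.67), 'top': ([206.6, 307.5], 0.89), 'wrist': ([273.4, 271.8], 0.78)}
    [0.4991 0.2311 0.0046] 0.004837835356602095
```

View pics/e.png

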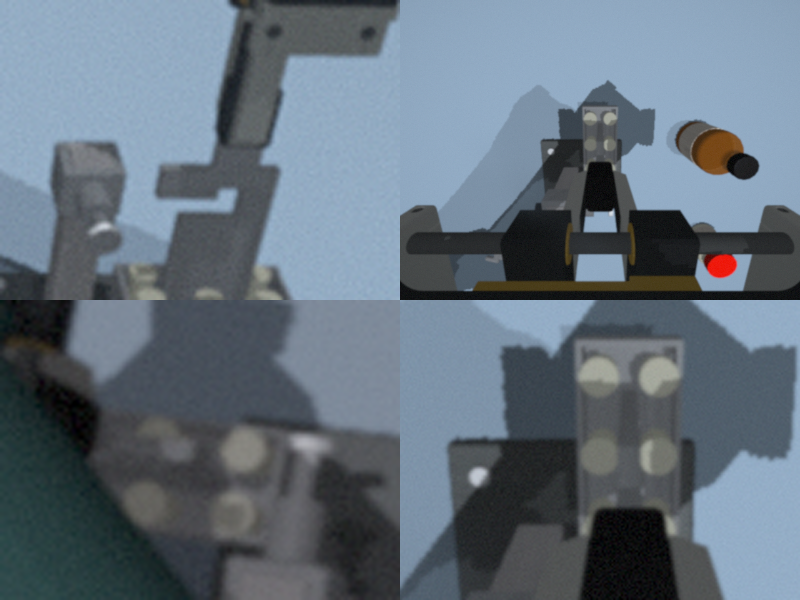

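The caddy is on the stud's left. In the scene crop the lip tip at (157,195) is above the stud head at (104,235), and the plate lines up with the bare stud. I'll slide the lip over the stud.

Emit:
move_arm(deltas=[[[0,-0.008,0.001,0,0,0,0],[0,-0.018,0.001,0,0,0,0],[0,-0.03,0.001,0,0,0,0],[0,-0.038,0.001,0,0,0,0],[0,-0.042,0.001,0,0,0,0],[0,-0.042,0.001,0,0,0,0],[0,-0.042,0.001,0,0,0,0],[0,-0.042,0.001,0,0,0,0]]])

```text
time_s: 16.02
eef_pos: [0.5585, 0.2558, 0.2034]
ee_rot: [[0.113, 0.994, -0.0], [0.994, -0.113, 0.0], [0.0, -0.0, -1.0]]
force: [0.4, 0.8, -5.0]
opening: 0.0218
finger_force: 40.0
```

Emit:
move_arm(deltas=[[[0,0,0,0.002,0,0,0],[0,0,0,0.004,0,0,0],[0,0,0,0.006,0,0,0],[0,0,0,0.008,0,0,0],[0,0,0,0.008,0,0,0]]])

```text
time_s: 16.65
eef_pos: [0.5585, 0.2554, 0.1953]
ee_rot: [[0.114, 0.994, -0.0], [0.994, -0.114, -0.0], [-0.0, -0.0, -1.0]]
force: [0.2, 0.7, -4.4]
opening: 0.0219
finger_force: 40.0
```

Emit:
move_arm(deltas=[[[0,0,0,0.001,0,0,0],[0,0,0,0.002,0,0,0],[0,0,0,0.003,0,0,0]]])

```text
time_s: 17.02
eef_pos: [0.5586, 0.2554, 0.1924]
ee_rot: [[0.114, 0.994, -0.0], [0.994, -0.114, 0.0], [0.0, -0.0, -1.0]]
force: [0.3, -0.5, -3.2]
opening: 0.0218
finger_force: 40.0
```

Run:
```python
from h import *
o=get_obs();print(o["time_s"],o["eef_pos"],o["force"])
camera("scene");w=cv2.imwrite("pics/f_s.png",camera("scene"))
s=cv2.imread("pics/f_s.png");cv2.imwrite("pics/f.png",cv2.resize(s[180:260,390:490],(750,600),interpolation=cv2.INTER_CUBIC))
```

```text
17.025 [0.55856634 0.25541159 0.19242068] [ 0.31584815 -0.51117432 -3.22695864]
```

View pics/f.png

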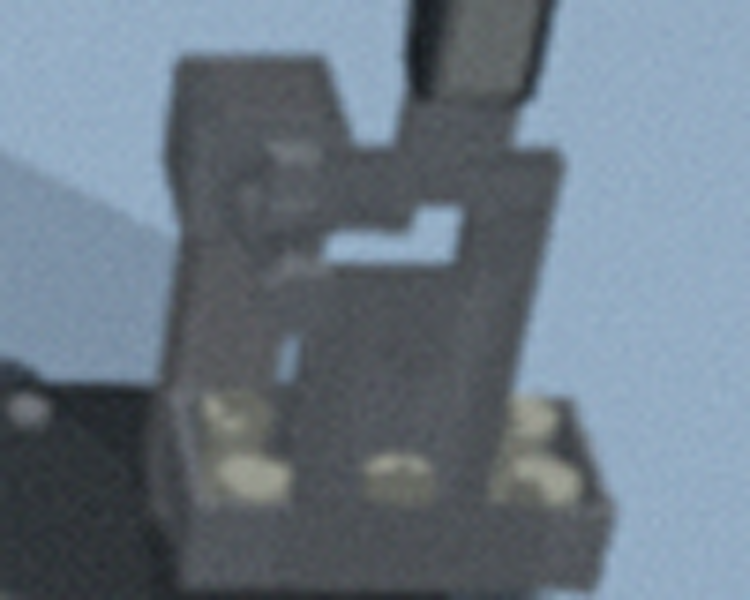

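The lip is above the stud head (head near (295,290)), the tray is clear below, and about 5 mm remains. I'll feel down in small steps.

Emit:
move_arm(deltas=[[[0,0,0,0.0005,0,0,0],[0,0,0,0.001,0,0,0],[0,0,0,0.0015,0,0,0],[0,0,0,0.0015,0,0,0]]])

```text
time_s: 17.62
eef_pos: [0.5585, 0.2554, 0.1909]
ee_rot: [[0.114, 0.994, -0.0], [0.994, -0.114, 0.0], [0.0, -0.0, -1.0]]
force: [0.1, 0.1, -3.7]
opening: 0.0215
finger_force: 40.0
```

Emit:
move_arm(deltas=[[[0,0,0,0.0005,0,0,0],[0,0,0,0.001,0,0,0],[0,0,0,0.001,0,0,0]]])

```text
time_s: 18.0
eef_pos: [0.5585, 0.2554, 0.1899]
ee_rot: [[0.114, 0.994, -0.0], [0.994, -0.114, 0.0], [0.0, -0.0, -1.0]]
force: [0.6, 0.3, -3.8]
opening: 0.0218
finger_force: 40.0
```

Emit:
move_arm(deltas=[[[0,0,0,0.0005,0,0,0],[0,0,0,0.001,0,0,0],[0,0,0,0.001,0,0,0]]])

```text
time_s: 18.38
eef_pos: [0.5585, 0.2554, 0.1889]
ee_rot: [[0.114, 0.994, -0.0], [0.994, -0.114, 0.0], [0.0, -0.0, -1.0]]
force: [-0.7, -0.6, -4.7]
opening: 0.0218
finger_force: 40.0
```

Emit:
move_arm(deltas=[[[0,0,0,0.0005,0,0,0],[0,0,0,0.001,0,0,0],[0,0,0,0.001,0,0,0]]])

```text
time_s: 18.75
eef_pos: [0.5585, 0.2554, 0.1879]
ee_rot: [[0.114, 0.994, -0.0], [0.994, -0.114, 0.0], [0.0, -0.0, -1.0]]
force: [-0.4, 0.4, -3.8]
opening: 0.0218
finger_force: 40.0
```

Emit:
move_arm(deltas=[[[0,0,0,0.0005,0,0,0],[0,0,0,0.001,0,0,0],[0,0,0,0.001,0,0,0]]])

```text
time_s: 19.12
eef_pos: [0.5585, 0.2554, 0.1869]
ee_rot: [[0.114, 0.994, -0.0], [0.994, -0.114, 0.0], [-0.0, -0.0, -1.0]]
force: [-0.1, 0.0, -4.6]
opening: 0.0218
finger_force: 40.0
```

Emit:
move_arm(deltas=[[[0,0,0,0.0005,0,0,0],[0,0,0,0.001,0,0,0],[0,0,0,0.001,0,0,0]]])

```text
time_s: 19.5
eef_pos: [0.5585, 0.2554, 0.1859]
ee_rot: [[0.114, 0.994, -0.0], [0.994, -0.114, 0.0], [0.0, -0.0, -1.0]]
force: [-0.8, -1.0, -3.7]
opening: 0.0217
finger_force: 40.0
```

Emit:
move_arm(deltas=[[[0,0,0,0.0005,0,0,0],[0,0,0,0.001,0,0,0],[0,0,0,0.001,0,0,0]]])

```text
time_s: 19.88
eef_pos: [0.5585, 0.2554, 0.1849]
ee_rot: [[0.114, 0.994, -0.0], [0.994, -0.114, -0.0], [-0.0, -0.0, -1.0]]
force: [-0.1, -0.8, -4.0]
opening: 0.0218
finger_force: 40.0
```

Emit:
move_arm(deltas=[[[0,0,0,0.0005,0,0,0],[0,0,0,0.001,0,0,0],[0,0,0,0.001,0,0,0]]])

```text
time_s: 20.25
eef_pos: [0.5585, 0.2554, 0.1839]
ee_rot: [[0.114, 0.994, -0.0], [0.994, -0.114, 0.0], [0.0, -0.0, -1.0]]
force: [-0.2, 0.3, -4.0]
opening: 0.0216
finger_force: 40.0
```

Emit:
move_arm(deltas=[[[0,0,0,0.0005,0,0,0],[0,0,0,0.001,0,0,0],[0,0,0,0.001,0,0,0]]])

```text
time_s: 20.62
eef_pos: [0.5587, 0.2555, 0.1834]
ee_rot: [[0.114, 0.994, 0.0], [0.994, -0.114, 0.0], [0.0, 0.0, -1.0]]
force: [-2.2, -0.7, 5.0]
opening: 0.0212
finger_force: 40.0
```

Contact is felt: about 9 N with the TCP at 0.1834. I'll back off 2.5 mm and slide in.

Emit:
move_arm(deltas=[[[0,0,0,-0.0015,0,0,0],[0,0,0,-0.0025,0,0,0],[0,0,0,-0.0025,0,0,0],[0,-0.003,0,-0.0025,0,0,0],[0,-0.008,0,-0.0025,0,0,0],[0,-0.008,0,-0.0025,0,0,0]]])

```text
time_s: 21.38
eef_pos: [0.5577, 0.2468, 0.1854]
ee_rot: [[0.114, 0.993, -0.0], [0.993, -0.114, -0.0], [-0.0, -0.0, -1.0]]
force: [0.5, 0.6, -3.3]
opening: 0.022
finger_force: 40.0
```

Run:
```python
from h import *
o=get_obs();print(o["time_s"],o["eef_pos"],o["force"])
cv2.imwrite("pics/g_s.png",camera("scene"));M=camera_model("scene")
for n in ("caddy_tray","caddy_notch","caddy_lip","stud"):
    r=landmark_of("scene",n);print(n,r[0] if r else 0)
s=cv2.imread("pics/g_s.png");cv2.imwrite("pics/g.png",cv2.resize(s[180:260,390:490],(750,600),interpolation=cv2.INTER_CUBIC))
```

```text
21.375 [0.55772958 0.24679535 0.18542678] [ 0.47495782  0.60707854 -3.27156719]
caddy_tray {'pixel': [434.5, 249.2], 'confidence': 0.56}
caddy_notch {'pixel': [441.7, 208.9], 'confidence': 0.82}
caddy_lip {'pixel': [418.5, 212.8], 'confidence': 0.77}
stud {'pixel': [428.9, 212.8], 'confidence': 0.66}
```

View pics/g.png

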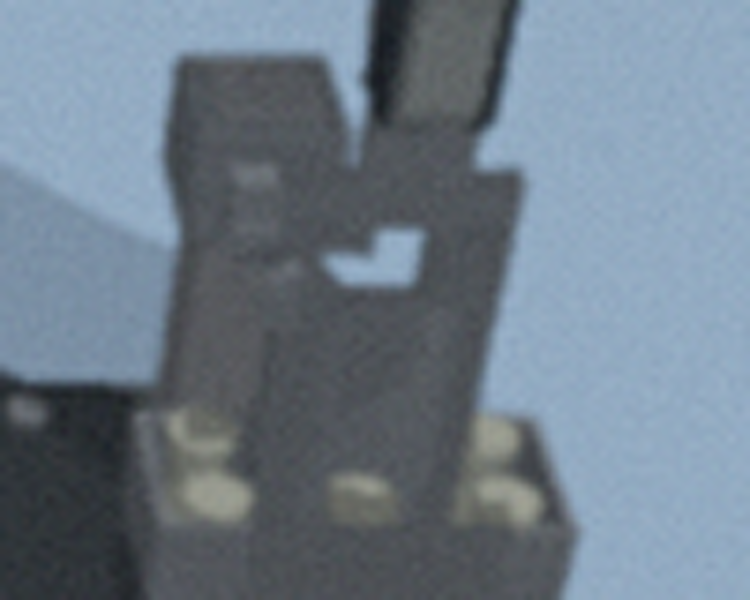

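The head now covers the channel's mouth at (285,290), the channel clears it, and the caddy is still upright. I'll continue the slide.

Emit:
move_arm(deltas=[[[0,-0.003,0,0,0,0,0],[0,-0.006,0,0,0,0,0],[0,-0.009,0,0,0,0,0],[0,-0.01,0,0,0,0,0],[0,-0.01,0,0,0,0,0]]])

```text
time_s: 22.25
eef_pos: [0.5565, 0.2375, 0.1855]
ee_rot: [[0.114, 0.993, -0.0], [0.993, -0.114, 0.0], [0.0, -0.0, -1.0]]
force: [-0.2, -0.5, -3.9]
opening: 0.0216
finger_force: 40.0
```

Emit:
move_arm(deltas=[[[0,-0.003,0,0,0,0,0],[0,-0.006,0,0,0,0,0],[0,-0.009,0,0,0,0,0],[0,-0.012,0,0,0,0,0],[0,-0.014,0,0,0,0,0],[0,-0.014,0,0,0,0,0]]])

```text
time_s: 23.0
eef_pos: [0.5549, 0.2234, 0.1855]
ee_rot: [[0.114, 0.993, -0.0], [0.993, -0.114, -0.0], [-0.0, -0.0, -1.0]]
force: [-0.2, -0.8, -3.9]
opening: 0.0221
finger_force: 40.0
```

Emit:
move_arm(deltas=[[[0,-0.001,0,0,0,0,0],[0,-0.002,0,0,0,0,0],[0,-0.003,0,0,0,0,0],[0,-0.004,0,0,0,0,0],[0,-0.004,0,0,0,0,0]]])

```text
time_s: 23.62
eef_pos: [0.5545, 0.2195, 0.1855]
ee_rot: [[0.114, 0.993, -0.0], [0.993, -0.114, 0.0], [0.0, -0.0, -1.0]]
force: [-0.4, 1.3, -4.2]
opening: 0.0218
finger_force: 40.0
```

Emit:
move_arm(deltas=[[[0,-0.0005,0,0,0,0,0],[0,-0.001,0,0,0,0,0],[0,-0.001,0,0,0,0,0]]])

```text
time_s: 24.0
eef_pos: [0.5543, 0.2187, 0.1855]
ee_rot: [[0.114, 0.994, -0.0], [0.994, -0.114, 0.0], [0.0, -0.0, -1.0]]
force: [-0.1, 0.1, -4.5]
opening: 0.0217
finger_force: 40.0
```

Emit:
move_arm(deltas=[[[0,-0.0005,0,0,0,0,0],[0,-0.001,0,0,0,0,0],[0,-0.001,0,0,0,0,0]]])

```text
time_s: 24.38
eef_pos: [0.5542, 0.2182, 0.1855]
ee_rot: [[0.113, 0.994, 0.0], [0.994, -0.113, 0.001], [0.001, 0.0, -1.0]]
force: [1.0, 4.4, -7.1]
opening: 0.0218
finger_force: 40.0
```

The end wall is felt at y of about 0.2185. I'll back off 2 mm to centre, then let down.

Emit:
move_arm(deltas=[[[0,0.0015,0,0,0,0,0],[0,0.0028,0,0,0,0,0],[0,0.0028,0,0,0,0,0],[0,0.0028,0,0.0015,0,0,0],[0,0.0028,0,0.003,0,0,0],[0,0.0028,0,0.003,0,0,0]]])

```text
time_s: 25.12
eef_pos: [0.5545, 0.2203, 0.1823]
ee_rot: [[0.114, 0.994, -0.0], [0.994, -0.114, -0.0], [-0.0, -0.0, -1.0]]
force: [0.2, 0.2, -3.8]
opening: 0.0213
finger_force: 40.0
```

Emit:
move_arm(deltas=[[[0,0,0,0.001,0,0,0],[0,0,0,0.002,0,0,0],[0,0,0,0.002,0,0,0]]])

```text
time_s: 25.5
eef_pos: [0.5545, 0.2204, 0.1803]
ee_rot: [[0.114, 0.994, -0.0], [0.994, -0.114, 0.0], [-0.0, -0.0, -1.0]]
force: [-0.5, -0.5, -4.2]
opening: 0.0219
finger_force: 40.0
```

Emit:
move_arm(deltas=[[[0,0,0,0.001,0,0,0],[0,0,0,0.002,0,0,0],[0,0,0,0.0025,0,0,0],[0,0,0,0.0025,0,0,0]]])

```text
time_s: 26.0
eef_pos: [0.5545, 0.2205, 0.1779]
ee_rot: [[0.114, 0.994, -0.0], [0.994, -0.114, 0.0], [0.0, -0.0, -1.0]]
force: [-0.2, 0.3, -4.5]
opening: 0.0217
finger_force: 40.0
```

Emit:
move_arm(deltas=[[[0,0,0,0.0005,0,0,0],[0,0,0,0.001,0,0,0],[0,0,0,0.001,0,0,0]]])

```text
time_s: 26.38
eef_pos: [0.5545, 0.2204, 0.1769]
ee_rot: [[0.114, 0.994, -0.0], [0.994, -0.114, 0.0], [0.0, -0.0, -1.0]]
force: [-0.4, -0.2, -4.7]
opening: 0.0218
finger_force: 40.0
```

Emit:
move_arm(deltas=[[[0,0,0,0.0005,0,0,0],[0,0,0,0.001,0,0,0],[0,0,0,0.001,0,0,0]]])

```text
time_s: 26.75
eef_pos: [0.5545, 0.2204, 0.1759]
ee_rot: [[0.114, 0.994, -0.0], [0.994, -0.114, 0.0], [0.0, -0.0, -1.0]]
force: [-0.1, 0.6, -3.7]
opening: 0.0221
finger_force: 40.0
```

Emit:
move_arm(deltas=[[[0,0,0,0.0005,0,0,0],[0,0,0,0.001,0,0,0],[0,0,0,0.001,0,0,0]]])

```text
time_s: 27.12
eef_pos: [0.5546, 0.2206, 0.1755]
ee_rot: [[0.114, 0.994, 0.0], [0.994, -0.114, 0.0], [0.0, 0.0, -1.0]]
force: [-2.8, -2.6, 6.6]
opening: 0.0215
finger_force: 40.0
```

It seated at the predicted height. I'll ease off, release and check.

Emit:
move_arm(deltas=[[[0,0,0,-0.0005,0,0,0],[0,0,0,-0.0005,0,0,0],[0.5,0,0,-0.0005,0,0,0],[0.5,0,0,-0.0005,0,0,0],[0.5,0,0,-0.0005,0,0,0],[0.5,0,0,-0.0005,0,0,0],[0.5,0,0,-0.0005,0,0,0]]])

```text
time_s: 28.0
eef_pos: [0.5545, 0.2204, 0.1754]
ee_rot: [[0.114, 0.994, -0.0], [0.994, -0.114, 0.0], [0.0, -0.0, -1.0]]
force: [0.9, 0.0, -0.0]
opening: 0.0473
finger_force: 0.0
```

Emit:
move_arm(deltas=[[[0.5,0,0,-0.005,0,0,0],[0.5,0,0,-0.015,0,0,0],[0.5,0,0,-0.03,0,0,0],[0.5,0,0,-0.05,0,0,0],[0.5,0,0,-0.08,0,0,0],[0.5,0,0,-0.11,0,0,0],[0.5,0,0,-0.11,0,0,0],[0.5,0,0,-0.11,0,0,0]]])

```text
time_s: 29.0
eef_pos: [0.5545, 0.2203, 0.2857]
ee_rot: [[0.114, 0.993, 0.0], [0.993, -0.114, -0.0], [-0.0, 0.0, -1.0]]
force: [-0.1, 0.3, -0.6]
opening: 0.0469
finger_force: 0.0
```

Run:
```python
from h import *
o=get_obs();print(o["time_s"],o["eef_pos"],o["force"],o["opening"])
N=["caddy_notch","caddy_tray","caddy_grip","stud"]
M,P=look(N,("scene","top","wrist"),"k")
for n in N:
    d=P.get(n,{})
    if len(d)>1:print(n,*tri(M,d))
s=cv2.imread("pics/k_scene.png");w=cv2.imread("pics/k_wrist.png")
cv2.imwrite("pics/k.png",np.hstack([cv2.resize(s[160:280,370:490],(400,400),interpolation=cv2.INTER_CUBIC),cv2.resize(w,(400,400))]))
```

```text
29.0 [0.55445061 0.22030976 0.28565447] [-0.06292694  0.2939378  -0.57018561] 0.046884496426986215
caddy_notch [0.55386105 0.22419137 0.13482337] 0.003133342524176881
caddy_tray [0.55121331 0.22702019 0.0308508 ] 0.0037608771304318204
caddy_grip [0.55468977 0.2213025  0.18895852] 0.004664672956182649
stud [0.55200539 0.22178747 0.13621   ] 0.003517595142039584
```

View pics/k.png

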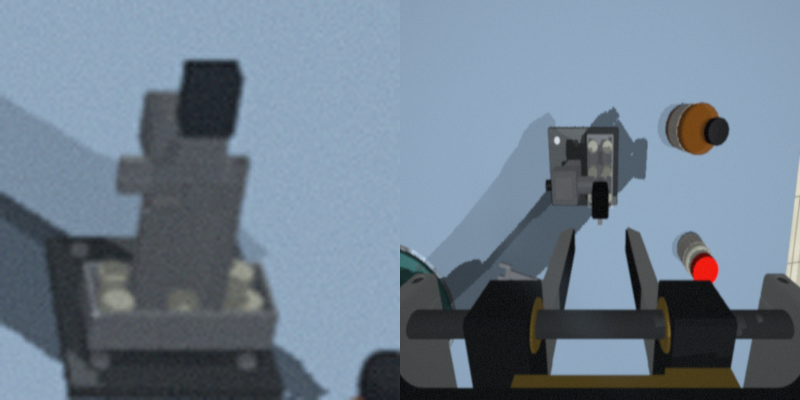

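The caddy hangs upright on the stud, clear of the gripper and above the base. I'll let it settle, then hand in.

Emit:
move_arm(deltas=[[[0.5,0,0,-0.02,0,0,0],[0.5,0,0,-0.02,0,0,0],[0.5,0,0,-0.02,0,0,0],[0.5,0,0,-0.02,0,0,0],[0.5,0,0,-0.02,0,0,0],[0.5,0,0,-0.02,0,0,0],[0.5,0,0,-0.02,0,0,0],[0.5,0,0,-0.02,0,0,0],[0.5,0,0,-0.02,0,0,0],[0.5,0,0,-0.02,0,0,0]]])

```text
time_s: 31.0
eef_pos: [0.5546, 0.2204, 0.3055]
ee_rot: [[0.114, 0.994, 0.0], [0.994, -0.114, 0.0], [0.0, -0.0, -1.0]]
force: [-0.4, -0.8, 0.4]
opening: 0.0472
finger_force: 0.0
```

Emit:
move_arm(deltas=[[[0.5,0,0,0,0,0,0],[0.5,0,0,0,0,0,0],[0.5,0,0,0,0,0,0],[0.5,0,0,0,0,0,0],[0.5,0,0,0,0,0,0],[0.5,0,0,0,0,0,0],[0.5,0,0,0,0,0,0],[0.5,0,0,0,0,0,0]]])

```text
time_s: 32.0
eef_pos: [0.5546, 0.2205, 0.3055]
ee_rot: [[0.114, 0.994, -0.0], [0.994, -0.114, 0.0], [0.0, -0.0, -1.0]]
force: [-0.2, -0.2, 0.4]
opening: 0.0468
finger_force: 0.0
```

```bash
python3 -c "
from plant import *
print(hand_in())"
```

```text
the job is handed in; nothing more can be done
None
```

The caddy hangs upright by its notch on the stud, released and clear of the gripper; I handed the job in at about 32 s, with roughly 11 N the highest press I read on the stand, and the hand-in gave no verdict.

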